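Put away a rekeyed lock: file in its holder, cylinder in the tin, lids on

ROBOT

A 6-joint arm with a two-finger parallel gripper is mounted at the origin on the work surface. World frame = base frame: x ahead of the robot, y to its left, z up, the work surface at z = 0. Lengths are in m, angles in rad, forces in N, time in s.
With the tool pointing down it reaches from about 0.35 to 0.775 m from the base axis. Payload 5.5 kg.
Tool frame: the origin (TCP) lies midway between the tips of the shut fingers; the grasp point (between the pads) lies 19 mm behind it; z points along the fingers, y is the direction in which the jaws open and shut (so a half turn about z gives the same grasp; the last joint's range is limited). The gripper opens to 85 mm and grips with 20 to 120 N. Pads are 22 mm wide; open, the fingers measure 114 mm over their backs; the gripper's body (76 mm by 85 mm) begins 54 mm behind the grasp point. The pads swing forward as they close: fully open they stand 13 mm farther back than shut.
Start: joints at [-1.266, 0.313, 0.046, 1.304, 0, 1.431], TCP at [0.247, -0.519, 0.231] pointing down, gripper open.
Joint ranges: [-2.76, 2.76], [-0.86, 1.69], [-1.03, 1.26], [-2.2, 2.34], [-1.47, 1.5], [-3.14, 3.14]. Speed limits (rad/s): [2.57, 2.57, 3.14, 3.14, 3.14, 3.14].

INTERFACE

Orientations are given as a unit quaternion [w, x, y, z].
In Python, from workcell import env gives the robot as it stands.
- The arm moves only by the shell command python3 -m creep 'ROWS' [OPENING] [FORCE]. ROWS is JSON, a list of rows, each a list of 6 numbers: the shift along the tool's x, y, z in m, then the turn, a rotation vector about the tool's x, y, z in degrees. A call has exactly 8 rows; each row is the pose to reach, as a shift and turn from the pose commanded when the call began, along the tool's axes at that moment; what a row does not reach only later rows make up. A row lasts 1/10 s, in which the tool goes at most 50 mm and 8.59 degrees, less where a joint would pass 70% of its speed; a pose out of reach is approached as far as the arm can. A call with a gripper value outside its range is refused whole. OPENING is the finger opening in m, from 0 to 0.0854, set as the call begins (- or left out, the last holds). The fingers move at their own pace and stop on an object; FORCE is the grip in N (left out, the last holds). Time passes only in rows, so rows that repeat a pose let the fingers close, or fill a call up. It gives the time, the measured TCP pose, the force and the opening at its end, in the units of the state.
- env.get_state(): the state, without advancing time (a new reading comes with each control period).
- env.read_camera(name): name is "scene" or "top" or "wrist"; returns (picture, depth): 400x640x3 uint8, blue, green, red; 400x640 float32, m along the optical axis (not along the pixel's ray), 0 where there is no reading.
- env.camera_params(name): a dict with "fx", "fy", "cx", "cy" (pixels), "position" and "orientation" of the camera in the world. Camera axes: x right, y up, looking along -z (the intrinsics and any distortion apply to the point x, -y, -z); pixel columns grow to the right and rows downward; lengths in m; the calibration is good to about 2 mm. The wrist camera is an equidistant fisheye: a pixel r from the principal point sees the ray r / f radians off the axis. A picture is of the moment at which its call begins: read the wrist's pose just before it. camera_params takes no time and is no camera call; for the wrist camera it gives the pose at the moment of the call.
- env.hand_in(): hands the job in, once; it reports no verdict.
The state is a dict: "clock": time; "joint_pos": joint angles; "qvel": joint speeds; "tau": joint torques, N m; "tcp_pos": TCP position; "orientation": TCP orientation; "wrist_force": force on the tool from outside, world axes, zero at the start; "ft_torque": the same for the moment, N m; "finger_gap": finger opening in m.
Only numpy, scipy, OpenCV 4.12 (cv2) and the standard library are available. Lean on these libraries where they do the work, as an engineer would, in place of code of your own. Each camera call takes 0.05 s, during which the arm holds its last target. There are 200 camera calls.

TASK

The lock is finished, so clear the bench. First take the flat file off the large tin and slide it flat, blade first, fully home into the slot of the wooden holder; then put the brass lock cylinder into the large tin and gently set the large lid on that tin; the small lid goes, just as gently, on the small tin, whenever you like. Both lids must sit fully seated and level with the tins upright, everything let go of, and the other things on the bench left where they are.

Things in the scene. Friction and masses are not known exactly. Their poses are not given: they have to be found in the camera images.
- file: Flat hand file: dark steel blade 110 x 30 x 4 mm, black plastic handle 70 x 18 x 18, undersides in one plane; 80 g, mostly blade. Origin: underside of the blade at its middle; x along the file to the tip (tip x=+55, handle x=-125 to -55), z up (handle z=0 to 18). Starts lying flat across the rim of the large tin, handle roughly towards the robot.
- file_grip (a point): Point in the file's handle to grip, at file x = -80 mm, y = 0, z = 9; the handle is 18 mm wide here (across y).
- holder: Low light-wood block, fixed, 115 x 64 x 28 mm, with a level slot for the blade. Origin: underside centre; x runs inwards along the slot. Mouth at x=-57.5 (end nearer the robot), end wall at x=+47.5. Slot 40 wide, z=14 to 22, under two 6 mm lips with a 14 mm open gap along the middle of the top. File fully home: its origin at holder x=-7.5, z=14, handle outside.
- slot_mouth (a point): Middle of the slot's floor at the mouth: holder x = -57.5, y = 0, z = 14 mm; x points into the slot.
- tin_large: Large round open aluminium tin, loose: outer diameter 92, height 45, wall 3, floor 3 thick (mm). Origin: underside centre, z up. Stands upright.
- tin_small: Small round open aluminium tin, loose: outer diameter 68, height 38, wall 3, floor 3 thick (mm). Origin: underside centre, z up. Stands upright.
- lid_large: Large loose steel lid: disc of diameter 100, 4 thick, over a locating step of diameter 78, 6 high, that goes inside the tin's mouth (86 wide); black knob of diameter 18 on top. Origin: underside centre of the step; disc z=6 to 10, knob z=10 to 36 mm. Seated, its origin is 39 above the large tin's origin. Starts on the bench, knob up.
- lid_small: Small loose steel lid: disc of diameter 76, 4 thick, over a locating step of diameter 55, 6 high, that goes inside the tin's mouth (62 wide); black knob of diameter 18 on top. Origin: underside centre of the step; disc z=6 to 10, knob z=10 to 36 mm. Seated, its origin is 32 above the small tin's origin. Starts on the bench, knob up.
- cylinder: Brass lock cylinder standing upright: body of diameter 28, 25 high, with a collar of diameter 34, 5 high, on top (30 mm in all). Origin: underside centre, z up.
- cylinder_mid (a point): Middle of the lock cylinder, 15 mm above its origin along its axis.
- padlock: Bystander: brass padlock lying flat, 65 x 46 x 20 mm. Origin: underside centre of its body.
- screwdriver: Bystander: screwdriver lying on the bench, 180 mm long, black handle. Origin: its middle, underside.
- tape: Bystander: roll of paper tape, diameter 90, 24 mm high. Origin: underside centre.
- carton_a: Bystander: cardboard carton 70 x 80 x 45 mm. Origin: underside centre.
- carton_b: Bystander: white carton 66 x 74 x 40 mm on the other one. Origin: underside centre.

How it is judged:
By the outcome, as a careful person would: the job done as asked, in the order asked, and still so for the second after the job is handed in, with the robot touching nothing.
It also fails if it takes over 72 s, if anything falls off the work surface, if the arm or the gripper's body presses on something with over 40 N, if the wrist force passes 120 N, or if a joint passes its speed limit or range.

## Working session

There is one attempt and no reset: what is moved stays moved. The work goes in short steps, Python scripts to look and compute and a shell command to move; the robot and the scene stay as the last step left them, time stands still between calls to the robot, and variables do not carry over. Pictures are saved under pics/ and viewed, about 8 in all and at most 12, crops included, and the job is handed in when it is done.

```bash
ls; mkdir -p pics; python3 - <<'E'
from workcell import env
import cv2,numpy as np
for n in ("scene","top"):
    im,d=env.read_camera(n); p=env.camera_params(n)
    cv2.imwrite(f"pics/{n}0.png",im); np.save(f"pics/{n}0.npy",d); print(n,p)
print(env.get_state())
E
```

```text
pics
scene {'fx': 434.52759206323014, 'fy': 434.52759206323014, 'cx': 315.67374233650355, 'cy': 200.6835603890993, 'position': array([ 1.38839589, -0.1149666 ,  0.68670056]), 'orientation': array([0.68609245, 0.34273611, 0.27842443, 0.57817726])}
top {'fx': 477.9378394976754, 'fy': 477.9378394976754, 'cx': 325.24728085931065, 'cy': 198.0876595598956, 'position': array([0.36328852, 0.06023215, 1.08386912]), 'orientation': array([ 0.71357668,  0.05538263, -0.06384398, -0.6954603 ])}
{'clock': 0.1, 'joint_pos': array([-1.26559654e+00,  3.13922838e-01,  4.51010221e-02,  1.30360994e+00,
        2.22358816e-05,  1.43122991e+00]), 'qvel': array([-0.00191224, -0.00261496,  0.00210576,  0.00245965,  0.00067546,
       -0.00179599]), 'tau': array([ 1.92738393e-03, -4.81725097e+01,  2.99244082e+01,  1.27087411e-02,
       -9.40078939e-05, -1.48336494e-05]), 'tcp_pos': array([ 0.2472689 , -0.51861434,  0.2305029 ]), 'orientation': array([-8.15831065e-04,  9.75374292e-01,  2.20554578e-01, -5.65631430e-05]), 'wrist_force': array([-0.47419975, -0.16452672, -0.30600307]), 'ft_torque': array([ 0.05851431,  0.03067286, -0.00583336]), 'finger_gap': 0.08545721458671357}
```

View pics/top0.png

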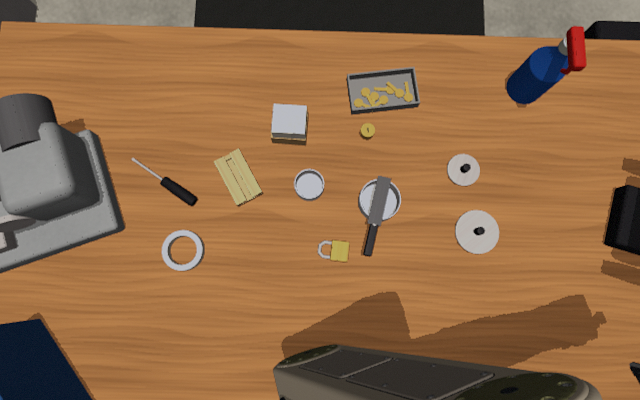

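View pics/scene0.png

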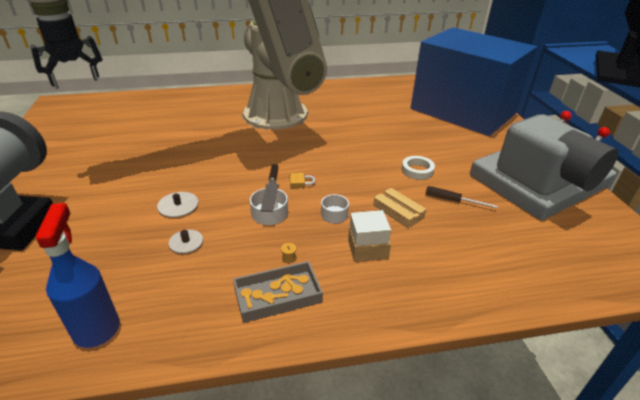

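The top view has x up and y to the left. The file lies across the large tin (380,200), handle at (371,240). The small tin is at (309,184), holder (238,177), cylinder (367,130), large lid (477,232), small lid (463,170). The scene view agrees.

```bash
cat > h.py <<'E'
from workcell import env
import cv2,numpy as np
from scipy.spatial.transform import Rotation as R
def rot(q): return R.from_quat(np.roll(q,-1))
def ray(p,uv,fish=False):
    uv=np.atleast_2d(uv).astype(float)
    a=(uv-[p['cx'],p['cy']])/[p['fx'],p['fy']]
    if fish:
        r=np.linalg.norm(a,axis=1,keepdims=True)+1e-12
        d=np.c_[a*np.sin(r)/r,np.cos(r)]
    else: d=np.c_[a,np.ones(len(a))]
    return rot(p['orientation']).apply(d*[1,-1,-1])
def onz(p,uv,z,fish=False):
    d=ray(p,uv,fish); return p['position']+d*((z-p['position'][2])/d[:,2])[:,None]
def proj(p,X,fish=False):
    c=rot(p['orientation']).inv().apply(np.atleast_2d(X)-p['position'])*[1,-1,-1]
    if fish:
        s=np.linalg.norm(c[:,:2],axis=1,keepdims=True)+1e-12
        a=c[:,:2]/s*np.arctan2(s,c[:,2:])
    else: a=c[:,:2]/c[:,2:]
    return a*[p['fx'],p['fy']]+[p['cx'],p['cy']]
def shot(n):
    p=env.camera_params(n); im,d=env.read_camera(n); return p,im,d
def blobs(mask,amin=30):
    c,_=cv2.findContours(mask.astype(np.uint8),cv2.RETR_EXTERNAL,cv2.CHAIN_APPROX_NONE)
    return sorted([k[:,0,:] for k in c if cv2.contourArea(k)>=amin],key=len,reverse=True)
def circ(P):  # fit circle to Nx2
    A=np.c_[2*P,np.ones(len(P))]; s=np.linalg.lstsq(A,(P**2).sum(1),rcond=None)[0]
    return s[:2],np.sqrt(s[2]+s[:2]@s[:2])
def rel(pos,yaw=None):
    """shift in current tool axes (mm) to world pos, and turn about tool z (deg) so tool y is at world yaw (deg, mod 180)"""
    s=env.get_state(); T=rot(s['orientation'])
    sh=T.inv().apply(np.array(pos)-s['tcp_pos'])*1000
    out=[np.round(sh,1)]
    if yaw is not None:
        v=T.inv().apply([np.cos(np.radians(yaw)),np.sin(np.radians(yaw)),0])
        t=np.degrees(np.arctan2(-v[0],v[1])); t=(t+90)%180-90
        out+=[round(t,1),'j6 %.1f'%np.degrees(s['joint_pos'][5])]
    return out
E
python3 - <<'E'
from h import *
np.set_printoptions(precision=4,suppress=True)
p=env.camera_params("top"); im=cv2.imread("pics/top0.png"); hsv=cv2.cvtColor(im,cv2.COLOR_BGR2HSV).astype(int)
def roi(u,v,r): m=np.zeros(im.shape[:2],bool); m[v-r:v+r,u-r:u+r]=1; return m
H,S,V=hsv[...,0],hsv[...,1],hsv[...,2]
print("lidL",V[232,465],S[232,465],"tin",hsv[200,366],"blade",hsv[197,380],"handle",hsv[240,371],"holder",hsv[170,225],"wood",hsv[150,330],"cyl",hsv[131,362])
def cir(nm,u,v,r,z):
    b=blobs(roi(u,v,r)&(S<70)&(V>90))[0]; h=cv2.convexHull(b.astype(np.int32))[:,0]
    P=onz(p,h,z)[:,:2]; print(nm,*circ(P))
cir("lidL",477,232,30,.010); cir("lidS",463,170,24,.010)
cir("tinS",309,184,22,.038); cir("tinL",378,200,26,.045)
b=blobs(roi(371,240,22)&(V<70))[0]; (c,s,a)=cv2.minAreaRect(b); print("handle",c,s,a,onz(p,c,.063))
bx=cv2.boxPoints((c,s,a)); print(onz(p,bx,.063))
b=blobs(roi(238,177,36)&(S<140)&(V>120))[0]; r=cv2.minAreaRect(b); print("holder",r,onz(p,r[0],.028)); print(onz(p,cv2.boxPoints(r),.028))
b=blobs(roi(367,130,12)&(H>18)&(H<35)&(S>120))[0]; print("cyl",circ(onz(p,b,.03)[:,:2]))
for u,v in((479,231),(465,168)): print("knob",onz(p,(u,v),.036))
E
```

```text
lidL 185 15 tin [110  12 194] blade [170   8  99] handle [ 0 13 57] holder [ 25  85 185] wood [ 15 152 163] cyl [ 23 140 188]
lidL [ 0.4795 -0.2948] 0.0500034903541792
lidS [ 0.6226 -0.2671] 0.03791820971474439
tinS [0.5736 0.0876] 0.034449686098652316
tinL [ 0.539  -0.0694] 0.04985353647169019
handle (370.04705810546875, 239.78822326660156) (8.0264253616333, 31.88877296447754) 12.52880859375 [[ 0.4496 -0.0479  0.063 ]]
[[ 0.418  -0.0324  0.063 ]
 [ 0.4849 -0.0466  0.063 ]
 [ 0.4816 -0.0635  0.063 ]
 [ 0.4147 -0.0491  0.063 ]]
holder ((237.42190551757812, 176.7516326904297), (51.65128707885742, 29.668052673339844), 62.241458892822266) [[0.5868 0.2487 0.028 ]]
[[0.6221 0.3076 0.028 ]
 [0.6561 0.2501 0.028 ]
 [0.5519 0.1905 0.028 ]
 [0.519  0.2474 0.028 ]]
cyl (array([ 0.7049, -0.043 ]), np.float64(0.016226073597360988))
knob [[ 0.4775 -0.2914  0.036 ]]
knob [[ 0.6194 -0.2639  0.036 ]]
```

```bash
python3 - <<'E'
from h import *
print(rel([.459,-.050,.20],78))
p=env.camera_params("wrist"); s=env.get_state(); T=rot(s['orientation']); print(p, T.inv().apply(p['position']-s['tcp_pos']), T.inv().apply(rot(p['orientation']).apply([0,0,-1])), T.inv().apply(rot(p['orientation']).apply([0,1,0])))
E
```

```text
[array([ 392.7, -331.9,   31.1]), np.float64(37.5), 'j6 82.0']
{'fx': 309.70691628693146, 'fy': 309.70691628693146, 'cx': 318.0940468558297, 'cy': 206.77844525967365, 'position': array([ 0.31312215, -0.48676828,  0.37147067]), 'orientation': array([ 0.83670742, -0.12181929,  0.0773527 , -0.52829661])} [ 0.07318331 -0.00064249 -0.14094866] [-2.85823404e-01  7.20605973e-04  9.58282037e-01] [9.58282201e-01 6.86747562e-04 2.85822937e-01]
```

```bash
python3 -m creep '[[0.02,-0.017,0,0,0,4],[0.057,-0.048,0,0,0,9],[0.095,-0.08,0,0,0,14],[0.133,-0.112,0,0,0,19],[0.17,-0.144,0,0,0,24],[0.208,-0.176,0,0,0,29],[0.246,-0.208,0,0,0,34],[0.28,-0.237,0.01,0,0,37.5]]' 0.05 60; python3 -c "
from h import *; print(rel([.459,-.050,.20],78))"
```

```text
clock: 0.9
tcp_pos: [0.3991, -0.1829, 0.2221]
orientation: [0.0, 0.994, -0.106, 0.001]
wrist_force: [0.2, -1.1, 0.5]
finger_gap: 0.0499
[array([  30.5, -142.6,   22. ]), np.float64(-0.2), 'j6 157.1']
```

```bash
python3 -m creep '[[0.004,-0.018,0,0,0,-8],[0.008,-0.04,0.005,0,0,-16],[0.012,-0.062,0.01,0,0,-24],[0.016,-0.084,0.015,0,0,-32],[0.02,-0.106,0.02,0,0,-40],[0.026,-0.127,0.02,0,0,-48],[0.029,-0.139,0.02,0,0,-56],[0.0305,-0.1425,0.02,0,0,-64]]';  python3 -m creep '[[0,0,0,0,0,-8],[0,0,0,0,0,-16],[0,0,0,0,0,-24],[0,0,0,0,0,-32],[0,0,0,0,0,-40],[0,0,0,0,0,-48],[0,0,0,0,0,-56],[0,0,0,0,0,-64]]'; python3 -m creep '[[0,0,0,0,0,-8],[0,0,0,0,0,-16],[0,0,0,0,0,-24],[0,0,0,0,0,-32],[0,0,0,0,0,-40],[0,0,0,0,0,-46],[0,0,0,0,0,-52],[0,0,0,0,0,-52]]'; python3 - <<'E'
from h import *
print(rel([.459,-.050,.20],78))
p,im,d=shot("wrist"); cv2.imwrite("pics/w1.png",im); np.save("pics/w1.npy",d)
import pickle; pickle.dump(p,open("pics/w1.p","wb"))
for X in ([.459,-.05,.063],[.539,-.069,.045],[.539,-.069,0]): print(proj(p,X,True))
E
```

```text
clock: 1.7
tcp_pos: [0.4577, -0.0503, 0.2008]
orientation: [-0.0, 0.897, 0.442, -0.0]
wrist_force: [-0.2, 0.4, -0.9]
finger_gap: 0.0504
clock: 2.5
tcp_pos: [0.4574, -0.0516, 0.2009]
orientation: [-0.0, 0.528, 0.849, -0.0]
wrist_force: [-0.1, -0.2, 0.4]
finger_gap: 0.0501
clock: 3.3
tcp_pos: [0.4574, -0.0516, 0.2009]
orientation: [-0.0, 0.105, 0.995, 0.0]
wrist_force: [-0.0, -0.1, 0.3]
finger_gap: 0.0501
[array([-1.3,  1.9,  0.9]), np.float64(0.0), 'j6 -4.4']
[[319.50210054 197.3017251 ]]
[[317.54486894 266.94248024]]
[[317.62418811 249.66803158]]
```

View pics/w1.png

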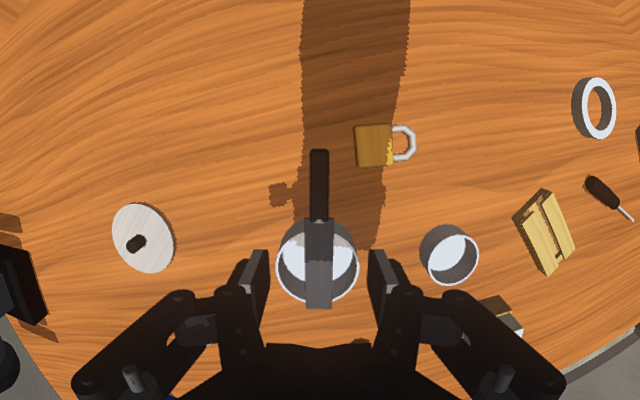

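The wrist image shows the file handle at (319,150–220), aligned with the fingers, and the tin rim at (317,265). I'll refine the estimate from this picture.

```bash
python3 - <<'E'
from h import *
import pickle
np.set_printoptions(precision=4,suppress=True)
p=pickle.load(open("pics/w1.p","rb")); im=cv2.imread("pics/w1.png"); hsv=cv2.cvtColor(im,cv2.COLOR_BGR2HSV).astype(int)
g=im.max(2).astype(int)
m=np.zeros_like(g,bool); m[140:218,300:340]=1
b=blobs(m&(g<48))[0]
P=onz(p,b,.063,True)[:,:2].astype(np.float32); r=cv2.minAreaRect(P*1000); print("handle",r,b.min(0),b.max(0)); print(cv2.boxPoints(r))
# blade edges per row (bottom z .049)
for v in (235,250,265,280,295,302): 
    row=hsv[v,280:360]; s=row[:,2]; k=np.where((s<135)&(s>40)&(row[:,1]<60))[0]+280
    k=k[(k>300)&(k<338)]; print(v,k.min(),k.max(),onz(p,[(k.min()+k.max()+1)/2,v],.049,True)[0])
for v in range(300,315,2): print(v,hsv[v,319])
# tin rim outer, bright ring
m[:]=0; m[220:310,265:370]=1
bb=blobs(m&(hsv[...,1]<60)&(hsv[...,2]>150))
for k in bb[:3]: print(len(k),k.min(0),k.max(0))
allp=np.concatenate(bb); h=cv2.convexHull(allp.astype(np.int32))[:,0]; print("tinL",circ(onz(p,h,.045,True)[:,:2]))
# small tin
m[:]=0; m[215:290,410:490]=1
h=cv2.convexHull(blobs(m&(hsv[...,1]<70)&(hsv[...,2]>90))[0].astype(np.int32))[:,0]; h=h[h[:,1]<270]; print("tinS",h.min(0),h.max(0))
E
```

```text
handle ((446.74993896484375, -47.96426010131836), (16.47582244873047, 63.619659423828125), 77.60905456542969) [310 150] [328 217]
[[413.9134 -49.1845]
 [476.0511 -62.8361]
 [479.5865 -46.744 ]
 [417.4488 -33.0925]]
235 304 333 [ 0.5013 -0.0594  0.049 ]
250 305 332 [ 0.5178 -0.0629  0.049 ]
265 306 332 [ 0.5351 -0.066   0.049 ]
280 306 337 [ 0.5537 -0.0672  0.049 ]
295 301 337 [ 0.5723 -0.0739  0.049 ]
302 306 330 [ 0.5814 -0.077   0.049 ]
300 [175  16  97]
302 [176  19  95]
304 [10 16 96]
306 [ 8 11 92]
308 [ 12  80 118]
310 [ 13 172 188]
312 [ 13 171 192]
314 [ 13 170 192]
222 [275 233] [305 301]
208 [332 234] [359 300]
tinL (array([ 0.5414, -0.0703]), np.float64(0.045280745482330596))
tinS [426 225] [478 263]
```

```bash
python3 -m creep '[[0,0.001,0.02,0,0,0],[0,0.0012,0.05,0,0,0],[0,0.0012,0.08,0,0,0],[0,0.0012,0.11,0,0,0],[0,0.0012,0.14,0,0,0],[0,0.0012,0.158,0,0,0],[0,0.0012,0.165,0,0,0],[0,0.0012,0.165,0,0,0]]' 0.05; python3 -m creep '[[0,0,0,0,0,0],[0,0,0,0,0,0],[0,0,0,0,0,0],[0,0,0,0,0,0],[0,0,0,0,0,0],[0,0,0,0,0,0],[0,0,0,0,0,0],[0,0,0,0,0,0]]' 0.0 80
python3 -m creep '[[0,0,-0.004,0,0,0],[0,0,-0.01,0,0,0],[0,0,-0.02,0,0,0],[0,0,-0.03,0,0,0],[0,0,-0.04,0,0,0],[0,0,-0.05,0,0,0],[0,0,-0.055,0,0,0],[0,0,-0.055,0,0,0]]'; python3 - <<'E'
from h import *
# grip target well before mouth: file origin at holder x=-150 -> compute for holder c,yaw
c=np.array([.5868,.2487]); a=np.radians(30); u=np.array([np.cos(a),np.sin(a)])
g=c+u*(-.0575-.055-.030-.080)   # tip 30 mm before mouth
print(g, rel([*g,.10],30+90))
p,im,d=shot("wrist"); cv2.imwrite("pics/w2.png",im)
import pickle; pickle.dump(p,open("pics/w2.p","wb"))
E
```

```text
clock: 4.15
tcp_pos: [0.4572, -0.0503, 0.0355]
orientation: [-0.001, 0.105, 0.994, 0.0]
wrist_force: [-0.4, 0.5, -0.5]
finger_gap: 0.0497
clock: 4.95
tcp_pos: [0.459, -0.0508, 0.0374]
orientation: [0.001, 0.105, 0.994, -0.0]
wrist_force: [-1.1, 0.1, 5.8]
finger_gap: 0.0167
clock: 5.75
tcp_pos: [0.4587, -0.0507, 0.0923]
orientation: [0.001, 0.105, 0.995, -0.0]
wrist_force: [0.0, -0.2, -1.1]
finger_gap: 0.0165
[0.39410935 0.13745   ] [array([102.3, 170.6,  -7.9]), np.float64(-42.0), 'j6 -4.3']
```

View pics/w2.png

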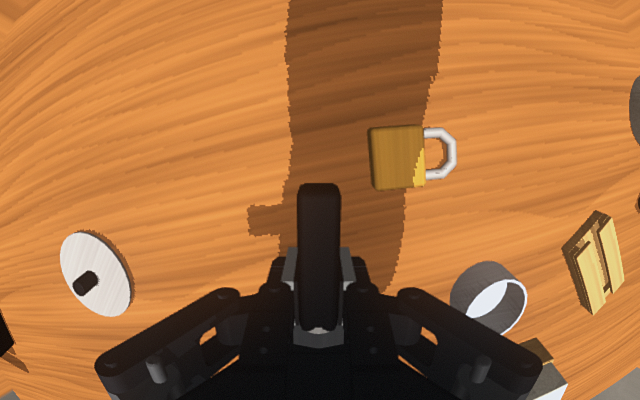

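The file is held, with the handle at (319,255) between the pads. Next I go to the pre-insertion pose.

```bash
python3 -m creep '[[0.008,0.012,-0.002,0,0,-5],[0.022,0.036,-0.004,0,0,-11],[0.038,0.062,-0.006,0,0,-17],[0.054,0.09,-0.008,0,0,-23],[0.07,0.117,-0.008,0,0,-29],[0.085,0.142,-0.008,0,0,-35],[0.096,0.161,-0.008,0,0,-39],[0.1023,0.1706,-0.008,0,0,-42]]'; python3 -m creep '[[0,0,0.02,0,0,0],[0,0,0.04,0,0,0],[0,0,0.055,0,0,0],[0,0,0.062,0,0,0],[0,0,0.065,0,0,0],[0,0,0.065,0,0,0],[0,0,0.065,0,0,0],[0,0,0.065,0,0,0]]'; python3 - <<'E'
from h import *
import pickle
print(env.get_state()['tcp_pos'])
ims=[]
for n in("scene","top"):
    p,im,d=shot(n); pickle.dump((p,im,d),open(f"pics/{n}3.p","wb"))
    c=im[100:260,150:330] if n=="top" else im[150:260,300:480]
    ims.append(cv2.resize(c,None,fx=3,fy=3,interpolation=cv2.INTER_CUBIC)[:300*2])
    cv2.imwrite(f"pics/{n}3.png",ims[-1][:600])
h=max(i.shape[0] for i in ims)
cv2.imwrite("pics/c3.png",cv2.resize(np.vstack([cv2.resize(ims[1],None,fx=.74,fy=.74),cv2.resize(ims[0],None,fx=.74,fy=.74)]),None,fx=1,fy=1)[:600])
E
```

```text
clock: 6.6
tcp_pos: [0.3923, 0.1389, 0.0988]
orientation: [-0.001, -0.261, 0.965, 0.0]
wrist_force: [-0.6, 0.2, -1.2]
finger_gap: 0.0165
clock: 7.4
tcp_pos: [0.3941, 0.1377, 0.0349]
orientation: [0.001, -0.259, 0.966, -0.0]
wrist_force: [0.8, -0.9, -1.0]
finger_gap: 0.0165
[0.39406729 0.13768634 0.03490489]
```

View pics/c3.png

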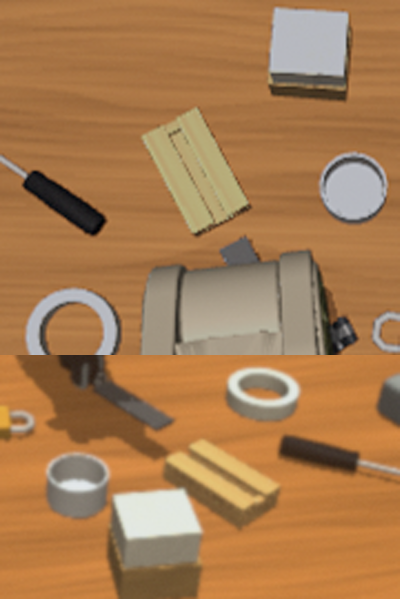

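The top crop shows the holder, with its gap running along it, and the blade tip just short of the mouth. The scene crop shows the file level, pointing at the holder.

```bash
python3 - <<'E'
from h import *
import pickle
np.set_printoptions(precision=4,suppress=True)
c=np.array([.5868,.2487]); a=np.radians(30); u=np.array([np.cos(a),np.sin(a)]); n=np.array([-u[1],u[0]])
def loc(P): return np.c_[(P[:,:2]-c)@u,(P[:,:2]-c)@n,P[:,2]]*1000
for nm in("top","scene"):
    p,im,d=pickle.load(open(f"pics/{nm}3.p","rb"))
    hsv=cv2.cvtColor(im,cv2.COLOR_BGR2HSV).astype(int); H,S,V=hsv[...,0],hsv[...,1],hsv[...,2]
    vv,uu=np.mgrid[0:400,0:640]; uv=np.c_[uu.ravel(),vv.ravel()]
    X=p['position']+ray(p,uv)*d.ravel()[:,None]   # rays have unit depth
    L=loc(X); ok=d.ravel()>0
    hold=ok&(abs(L[:,0])<58)&(abs(L[:,1])<33)&(L[:,2]>20)&(L[:,2]<40)
    print(nm,"holder top z",np.median(L[hold,2]),hold.sum())
    Lh=L[ok&(abs(L[:,0])<80)&(abs(L[:,1])<45)&(L[:,2]>22)&(L[:,2]<40)]
    print(" hull",cv2.minAreaRect(Lh[:,:2].astype(np.float32)))
    bl=ok&(L[:,0]>-200)&(L[:,0]<-66)&(abs(L[:,1])<25)&(L[:,2]>30)&(L[:,2]<75)&(S.ravel()<70)&(V.ravel()<140)
    Q=L[bl]; print(" blade n",bl.sum(),"xmax",Q[:,0].max() if len(Q) else 0)
    for lo in range(-200,-66,15):
        q=Q[(Q[:,0]>=lo)&(Q[:,0]<lo+15)]
        if len(q)>3: print("  ",lo,len(q),"y",np.percentile(q[:,1],[2,98]),"z",np.median(q[:,2]))
    m=np.zeros((400,640),bool)
    if nm=="top":
        m[130:220,205:275]=1; b=blobs(m&(H>18)&(S<140)&(V>100))[0]
        Lc=loc(onz(p,b,.028))
        for s in(-1,1):
            k=Lc[(abs(Lc[:,0])<40)&(Lc[:,1]*s>20)]; f=np.polyfit(k[:,0],k[:,1],1); print(" edge",s,f,np.degrees(f[0]))
        for s in(-1,1):
            k=Lc[(abs(Lc[:,1])<25)&(Lc[:,0]*s>40)]; print(" end",s,np.median(k[:,0]))
E
```

```text
top holder top z 27.510008888246837 1130
 hull ((0.6915016174316406, -0.10312271118164062), (115.76390075683594, 63.98625183105469), 0.2318093180656433)
 blade n 145 xmax -87.65520805493114
   -125 14 y [-14.7959  -3.0244] z 45.74043846509723
   -110 84 y [-14.3404  12.784 ] z 45.302094796357494
   -95 47 y [-13.8129  13.4882] z 45.68884962647979
 edge -1 [  0.0069 -31.6008] 0.39650164263722926
 edge 1 [ 0.0074 30.479 ] 0.42370862561700534
 end -1 -56.14761670188329
 end 1 57.88638131484852
scene holder top z 28.400741631611602 698
 hull ((1.8066749572753906, -0.7876510620117188), (118.47349548339844, 68.78828430175781), 1.4258321523666382)
 blade n 230 xmax -86.14662244068845
   -200 33 y [-10.1553   7.0236] z 48.05725178405296
   -185 23 y [-13.2683   7.0994] z 46.57658028241318
   -170 27 y [-13.5905   7.3997] z 46.391656080418954
   -155 28 y [-14.7537   7.3185] z 46.69979402392038
   -140 32 y [-15.263    9.0303] z 46.90783952214417
   -125 36 y [-15.9453   9.6613] z 46.87243014209136
   -110 33 y [-16.2536   9.0989] z 46.91718536040279
   -95 18 y [-14.9517   9.6331] z 46.861764389262206
```

```bash
python3 -m creep '[[0,0,0.006,0,0,0],[0,0,0.014,0,0,0],[0,0,0.021,0,0,-0.3],[0,0,0.025,0,0,-0.3],[0,0,0.0263,0,0,-0.3],[0,0,0.0263,0,0,-0.3],[0,0,0.0263,0,0,-0.3],[0,0,0.0263,0,0,-0.3]]'; python3 - <<'E'
from h import *
import pickle
c=np.array([.5868,.2487]); a=np.radians(30.3); u=np.array([np.cos(a),np.sin(a)]); n=np.array([-u[1],u[0]]); c=c+u*.0008-n*.0003
s=env.get_state(); T=rot(s['orientation']); print(s['tcp_pos'], "tool x yaw",np.degrees(np.arctan2(*T.apply([-1,0,0])[1::-1])),T.apply([-1,0,0])[2])
for nm in("top","scene"):
    p,im,d=shot(nm); hsv=cv2.cvtColor(im,cv2.COLOR_BGR2HSV).astype(int); S,V=hsv[...,1],hsv[...,2]
    vv,uu=np.mgrid[0:400,0:640]; X=p['position']+ray(p,np.c_[uu.ravel(),vv.ravel()])*d.ravel()[:,None]
    L=np.c_[(X[:,:2]-c)@u,(X[:,:2]-c)@n,X[:,2]]*1000; ok=d.ravel()>0
    h=ok&(abs(L[:,0])<55)&(abs(L[:,1])<30)&(abs(L[:,1])>9)&(L[:,2]>22)&(L[:,2]<35)
    b=ok&(L[:,0]>-140)&(L[:,0]<-64)&(abs(L[:,1])<20)&(L[:,2]>10)&(L[:,2]<35)&(S.ravel()<80)&(V.ravel()<140)
    print(nm,"holder z",np.median(L[h,2]).round(1),"blade z",np.median(L[b,2]).round(1),"x max",L[b,0].max().round(1),"y",np.percentile(L[b,1],[3,97]).round(1))
E
```

```text
clock: 8.3
tcp_pos: [0.3937, 0.1377, 0.0082]
orientation: [0.0, -0.261, 0.965, -0.0]
wrist_force: [0.5, 0.7, -0.9]
finger_gap: 0.0165
[0.39369265 0.13770194 0.00819312] tool x yaw 30.28504586984014 0.0004701666198278229
top holder z 27.7 blade z 18.8 x max -88.4 y [-12.4  14.5]
scene holder z 28.8 blade z 19.7 x max -88.2 y [-14.5  12.2]
```

```bash
python3 -m creep '[[-0.005,0,-0.001,0,0,0],[-0.014,0,-0.001,0,0,0],[-0.022,0,-0.001,0,0,0],[-0.03,0,-0.001,0,0,0],[-0.038,0,-0.001,0,0,0],[-0.045,0,-0.001,0,0,0],[-0.05,0,-0.001,0,0,0],[-0.05,0,-0.001,0,0,0]]'
```

```text
clock: 9.2
tcp_pos: [0.4374, 0.1632, 0.009]
orientation: [0.0, -0.261, 0.965, -0.0]
wrist_force: [0.0, -0.3, -1.1]
finger_gap: 0.0164
```

No contact, and the tip is about 15–20 mm inside. I carry on.

```bash
python3 -m creep '[[-0.006,0,0,0,0,0],[-0.018,0,0,0,0,0],[-0.03,0,0,0,0,0],[-0.043,0,0,0,0,0],[-0.056,0,0,0,0,0],[-0.068,0,0,0,0,0],[-0.076,0,0,0,0,0],[-0.08,0,0,0,0,0]]';python3 -m creep '[[-0.0005,0,0,0,0,0],[-0.001,0,0,0,0,0],[-0.0015,0,0,0,0,0],[-0.002,0,0,0,0,0],[-0.0025,0,0,0,0,0],[-0.003,0,0,0,0,0],[-0.0035,0,0,0,0,0],[-0.0035,0,0,0,0,0]]'
```

```text
clock: 10.0
tcp_pos: [0.5069, 0.2038, 0.0089]
orientation: [0.0, -0.261, 0.965, -0.0]
wrist_force: [0.1, -1.0, -1.3]
finger_gap: 0.0165
clock: 10.8
tcp_pos: [0.5087, 0.205, 0.009]
orientation: [0.0, -0.261, 0.965, -0.0]
wrist_force: [-0.7, -0.2, -0.7]
finger_gap: 0.017
```

```bash
python3 -m creep '[[-0.0005,0,0,0,0,0],[-0.001,0,0,0,0,0],[-0.0015,0,0,0,0,0],[-0.002,0,0,0,0,0],[-0.002,0,0,0,0,0],[-0.002,0,0,0,0,0],[-0.002,0,0,0,0,0],[-0.002,0,0,0,0,0]]'
```

```text
clock: 11.6
tcp_pos: [0.5104, 0.206, 0.0089]
orientation: [-0.0, -0.261, 0.965, -0.0]
wrist_force: [0.1, 0.0, -1.6]
finger_gap: 0.0164
```

```bash
python3 -m creep '[[-0.0005,0,0,0,0,0],[-0.001,0,0,0,0,0],[-0.0015,0,0,0,0,0],[-0.002,0,0,0,0,0],[-0.0025,0,0,0,0,0],[-0.0025,0,0,0,0,0],[-0.0025,0,0,0,0,0],[-0.0025,0,0,0,0,0]]'
```

```text
clock: 12.4
tcp_pos: [0.5108, 0.2065, 0.0084]
orientation: [-0.002, -0.261, 0.965, -0.0]
wrist_force: [-5.1, -2.2, 0.5]
finger_gap: 0.0163
```

The tip is against the end wall (5.5 N). I lower to the slot floor, release and rise.

```bash
python3 -m creep '[[0,0,0.0004,0,0,0],[0,0,0.0008,0,0,0],[0,0,0.0012,0,0,0],[0,0,0.0016,0,0,0],[0,0,0.0018,0,0,0],[0.0004,0,0.0018,0,0,0],[0.0006,0,0.0018,0,0,0],[0.0006,0,0.0018,0,0,0]]';python3 -m creep '[[0,0,0,0,0,0],[0,0,0,0,0,0],[0,0,0,0,0,0],[0,0,0,0,0,0],[0,0,0,0,0,0],[0,0,0,0,0,0],[0,0,-0.006,0,0,0],[0,0,-0.015,0,0,0]]' 0.045
python3 -m creep '[[0,0,-0.02,0,0,0],[0,0,-0.05,0,0,0],[0,0,-0.08,0,0,0],[0,0,-0.11,0,0,0],[0,0,-0.13,0,0,0],[0,0,-0.14,0,0,0],[0,0,-0.14,0,0,0],[0,0,-0.14,0,0,0]]'; python3 - <<'E'
from h import *
import pickle
np.set_printoptions(precision=4,suppress=True)
c=np.array([.5868,.2487]); a=np.radians(30.3); u=np.array([np.cos(a),np.sin(a)]); n=np.array([-u[1],u[0]]); c=c+u*.0008-n*.0003
p,im,d=shot("scene"); hsv=cv2.cvtColor(im,cv2.COLOR_BGR2HSV).astype(int)
vv,uu=np.mgrid[0:400,0:640]; X=p['position']+ray(p,np.c_[uu.ravel(),vv.ravel()])*d.ravel()[:,None]
L=np.c_[(X[:,:2]-c)@u,(X[:,:2]-c)@n,X[:,2]]*1000
b=(L[:,0]>-200)&(L[:,0]<-54)&(abs(L[:,1])<30)&(L[:,2]>5)&(L[:,2]<50)&(hsv[...,2].ravel()<90)&(hsv[...,1].ravel()<90)
if b.sum(): print("handle x",np.percentile(L[b,0],[0,1,99,100]),"y",np.percentile(L[b,1],[2,98]),"z",np.percentile(L[b,2],[50,90]))
cv2.imwrite("pics/s4.png",cv2.resize(im[140:280,270:470],None,fx=3,fy=3))
p,im,d=shot("wrist"); cv2.imwrite("pics/w4.png",im); pickle.dump((p,im,d),open("pics/w4.p","wb"))
print(env.get_state()['tcp_pos'])
# wrist sees whole bench? where things fall
for nm,X in dict(cyl=(.705,-.043,.03),tinL=(.541,-.07,.045),tinS=(.5736,.0876,.038)).items(): print(nm,proj(p,X,True))
print("cyl above",rel([.705,-.043,.15],0))
E
```

```text
clock: 13.2
tcp_pos: [0.5108, 0.2065, 0.0068]
orientation: [-0.001, -0.261, 0.965, -0.0]
wrist_force: [-4.2, -2.4, 0.4]
finger_gap: 0.0167
clock: 14.0
tcp_pos: [0.5116, 0.2068, 0.0222]
orientation: [-0.001, -0.261, 0.965, -0.0]
wrist_force: [-0.5, -0.1, 0.1]
finger_gap: 0.0451
clock: 14.8
tcp_pos: [0.5116, 0.2069, 0.1616]
orientation: [-0.0, -0.261, 0.965, -0.0]
wrist_force: [-0.8, -0.6, -1.0]
finger_gap: 0.0449
handle x [-67.638  -67.4217 -55.5078 -54.4622] y [-8.5915  7.9451] z [28.9986 33.6104]
[0.5111 0.2067 0.1608]
cyl [[ 64.9365 232.1671]]
tinL [[71.7722 97.2853]]
tinS [[175.737  194.1433]]
cyl above [array([ -41.5, -313.4,   10.5]), np.float64(-59.7), 'j6 -16.6']
```

View pics/w4.png

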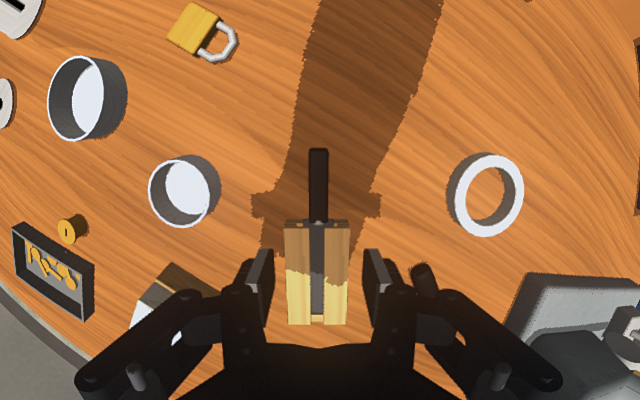

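The wrist image shows the file home: the handle (318,150–220) butts against the mouth and the blade runs along the slot to (317,315). The cylinder is at (68,229). I go above it.

```bash
python3 -m creep '[[-0.003,-0.02,0,0,0,4],[-0.008,-0.06,0,0,0,8],[-0.014,-0.105,0,0,0,12],[-0.02,-0.15,0,0,0,16],[-0.026,-0.195,0,0,0,20],[-0.032,-0.24,0,0,0,24],[-0.037,-0.28,0,0,0,27],[-0.0415,-0.3134,0.01,0,0,30]]' 0.06;  python3 - <<'E'
from h import *
np.set_printoptions(precision=4,suppress=True)
p,im,d=shot("wrist"); cv2.imwrite("pics/w5.png",im)
hsv=cv2.cvtColor(im,cv2.COLOR_BGR2HSV).astype(int)
vv,uu=np.mgrid[0:400,0:640]; uv=np.c_[uu.ravel(),vv.ravel()]
X=onz(p,uv,.03,True)
q=proj(p,[.705,-.043,.03],True)[0].astype(int); print(q,hsv[q[1],q[0]],d[q[1],q[0]])
m=((np.hypot(X[:,0]-.705,X[:,1]+.043)<.03).reshape(400,640))&(hsv[...,0]>19)&(hsv[...,0]<35)&(hsv[...,1]>90)&(hsv[...,2]>60)
for b in blobs(m,20)[:2]:
    h=cv2.convexHull(b.astype(np.int32))[:,0]; P=onz(p,h,.03,True)[:,:2]; print(len(b),circ(P),P.min(0),P.max(0))
# top camera depth based
p,im,d=shot("top"); hsv=cv2.cvtColor(im,cv2.COLOR_BGR2HSV).astype(int)
X=p['position']+ray(p,uv)*d.ravel()[:,None]
k=(np.hypot(X[:,0]-.705,X[:,1]+.043)<.03)&(X[:,2]>.024); print("top depth",k.sum(),X[k].min(0),X[k].max(0)); t=(abs(X[:,1]+.07)<.08)&(X[:,0]>.72)&(X[:,0]<.85)&(X[:,2]>.006); print("tray",X[t].min(0),X[t].max(0))
print(env.get_state()['tcp_pos'])
E
```

```text
clock: 15.7
tcp_pos: [0.7073, -0.0451, 0.1516]
orientation: [0.0, -0.001, 1.0, -0.0]
wrist_force: [1.3, 0.6, 0.5]
finger_gap: 0.06
[319 197] [ 15 147  78] 0.2734195Traceback (most recent call last):
  File "<stdin>", line 14, in <module>
    return umr_minimum(a, axis, None, out, keepdims, initial, where)
ValueError: zero-size array to reduction operation minimum which has no identity
```

View pics/w5.png

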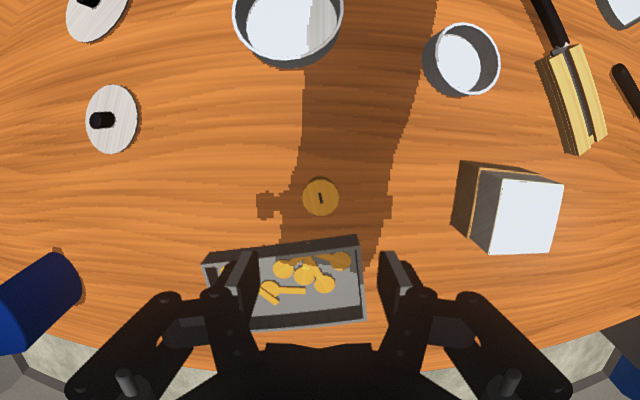

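The cylinder top is a circle at (320,197), radius about 18 px. The tray's near edge is at v≈240–258.

```bash
python3 - <<'E'
from h import *
np.set_printoptions(precision=4,suppress=True)
p=env.camera_params("wrist"); im=cv2.imread("pics/w5.png")
g=cv2.cvtColor(im,cv2.COLOR_BGR2GRAY)
c=cv2.HoughCircles(cv2.GaussianBlur(cv2.resize(g[160:235,280:360],None,fx=4,fy=4,interpolation=cv2.INTER_CUBIC),(5,5),0),cv2.HOUGH_GRADIENT,1,200,param1=60,param2=15,minRadius=55,maxRadius=95)
print(c)
if c is not None:
    u,v,r=c[0,0]/4; print(u+280,v+160,r, onz(p,[u+280,v+160],.03,True))
print(onz(p,[[320.5,197],[302,197],[339,197],[320,178],[320,216]],.03,True))
print("tray near edge",onz(p,[[203,262],[320,244],[358,237]],.025,True))
x=onz(p,[320.5,197],.03,True)[0]; print(rel([x[0],x[1],.010]))
E
```

```text
[[[161.5 149.5  72.1]]]
320.375 197.375 18.025 [[ 0.7024 -0.0445  0.03  ]]
[[ 0.7021 -0.0444  0.03  ]
 [ 0.7021 -0.0604  0.03  ]
 [ 0.7021 -0.0284  0.03  ]
 [ 0.6854 -0.0448  0.03  ]
 [ 0.7194 -0.0448  0.03  ]]
tray near edge [[ 0.7698 -0.1616  0.025 ]
 [ 0.7484 -0.0448  0.025 ]
 [ 0.7415 -0.0097  0.025 ]]
[array([  4. ,   2.6, 137.9])]
```

```bash
python3 -m creep '[[0.001,0.001,0.015,0,0,0],[0.002,0.002,0.045,0,0,0],[0.0035,0.0026,0.075,0,0,0],[0.0035,0.0026,0.1,0,0,0],[0.0035,0.0026,0.12,0,0,0],[0.0035,0.0026,0.134,0,0,0],[0.0035,0.0026,0.141,0,0,0],[0.0035,0.0026,0.141,0,0,0]]'; python3 -m creep '[[0,0,0,0,0,0],[0,0,0,0,0,0],[0,0,0,0,0,0],[0,0,0,0,0,0],[0,0,0,0,0,0],[0,0,0,0,0,0],[0,0,0,0,0,0],[0,0,0,0,0,0]]' 0.0 50
python3 -m creep '[[0,0,-0.004,0,0,0],[0,0,-0.012,0,0,0],[0,0,-0.03,0,0,0],[0,0,-0.05,0,0,0],[0,0,-0.065,0,0,0],[0,0,-0.075,0,0,0],[0,0,-0.08,0,0,0],[0,0,-0.08,0,0,0]]'; python3 - <<'E'
from h import *
np.set_printoptions(precision=4,suppress=True)
print(rel([.5414,-.0703,.088],90))
p,im,d=shot("top"); hsv=cv2.cvtColor(im,cv2.COLOR_BGR2HSV).astype(int)
vv,uu=np.mgrid[0:400,0:640]; X=p['position']+ray(p,np.c_[uu.ravel(),vv.ravel()])*d.ravel()[:,None]
k=(np.hypot(X[:,0]-.541,X[:,1]+.07)<.07)&(X[:,2]>.035)&(X[:,2]<.055); print("tinL rim",k.sum(),X[k].min(0),X[k].max(0),cv2.minEnclosingCircle(X[k,:2].astype(np.float32)*1000), circ(X[k,:2]))
p,im,d=shot("scene"); cv2.imwrite("pics/s5.png",cv2.resize(im[130:290,140:400],None,fx=3,fy=3))
E
```

```text
clock: 16.6
tcp_pos: [0.7015, -0.0397, 0.01]
orientation: [-0.001, -0.003, 1.0, 0.0]
wrist_force: [-0.0, -0.4, -0.1]
finger_gap: 0.0599
clock: 17.4
tcp_pos: [0.7036, -0.0404, 0.013]
orientation: [0.002, -0.002, 1.0, -0.0]
wrist_force: [0.3, -0.3, 5.9]
finger_gap: 0.0314
clock: 18.2
tcp_pos: [0.7027, -0.0402, 0.0918]
orientation: [0.0, -0.002, 1.0, -0.0]
wrist_force: [-0.1, -0.4, -1.2]
finger_gap: 0.0309
[array([161.4, -29.3,   3.6]), np.float64(0.3), 'j6 -10.1']Traceback (most recent call last):
  File "<stdin>", line 6, in <module>
    return umr_minimum(a, axis, None, out, keepdims, initial, where)
ValueError: zero-size array to reduction operation minimum which has no identity
```

```bash
python3 - <<'E'
from h import *
p,im,d=shot("scene"); a=cv2.resize(im[130:270,150:390],None,fx=2.5,fy=2.5)
p,w,d=shot("wrist"); b=cv2.resize(w[0:330,170:470],None,fx=.6,fy=.6)
o=np.zeros((600,600,3),np.uint8); o[:350]=a; o[360:360+b.shape[0],:b.shape[1]]=b; cv2.imwrite("pics/s5.png",o); cv2.imwrite("pics/w5b.png",w)
import pickle; pickle.dump((p,w,d),open("pics/w5b.p","wb"))
print(env.get_state()['tcp_pos'],rel([.5414,-.0703,.092],90),proj(p,[.5414,-.0703,.045],True))
E
```

```text
[ 0.70176408 -0.04006328  0.09010002] [array([160.5, -29.4,  -1.6]), np.float64(0.3), 'j6 -10.1'] [[268.99718793 -17.8641364 ]]
```

View pics/s5.png

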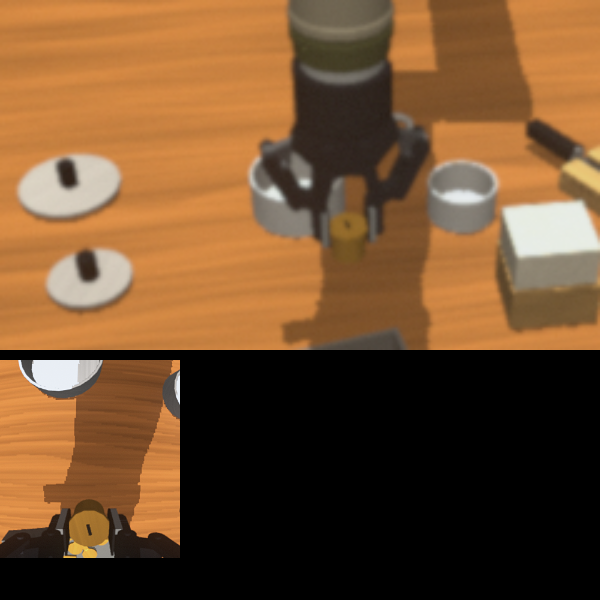

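The scene crop shows the cylinder held upright (348,230) with the tips at collar level. I go above the large tin and re-measure it there.

```bash
python3 -m creep '[[0.015,-0.003,0,0,0,0],[0.045,-0.008,0,0,0,0],[0.08,-0.014,0,0,0,0],[0.115,-0.021,0,0,0,0],[0.14,-0.026,0,0,0,0],[0.155,-0.028,0,0,0,0],[0.1605,-0.0294,0,0,0,0],[0.1605,-0.0294,0,0,0,0]]';  python3 - <<'E'
from h import *
np.set_printoptions(precision=4,suppress=True)
p,im,d=shot("wrist"); cv2.imwrite("pics/w6.png",im)
import pickle; pickle.dump((p,im,d),open("pics/w6.p","wb"))
hsv=cv2.cvtColor(im,cv2.COLOR_BGR2HSV).astype(int)
vv,uu=np.mgrid[0:400,0:640]; uv=np.c_[uu.ravel(),vv.ravel()]
r=ray(p,uv,True); fwd=rot(p['orientation']).apply([0,0,-1]); X=p['position']+r*(d.ravel()/(r@fwd))[:,None]
k=(np.hypot(X[:,0]-.541,X[:,1]+.07)<.065)&(X[:,2]>.038)&(X[:,2]<.052)&(hsv[...,1].ravel()<70)&(hsv[...,2].ravel()>110)&(uv[:,1]<330)
print("rim depth pts",k.sum()); 
if k.sum()>20:
    print(X[k].min(0),X[k].max(0),circ(X[k,:2]), uv[k].min(0),uv[k].max(0))
print(env.get_state()['tcp_pos'],rel([.5414,-.0703,.092],90))
E
```

```text
clock: 19.15
tcp_pos: [0.5415, -0.0704, 0.0909]
orientation: [-0.0, -0.002, 1.0, 0.0]
wrist_force: [0.9, 0.1, -0.7]
finger_gap: 0.031
rim depth pts 1199
[ 0.4963 -0.1158  0.0382] [ 0.5628 -0.0248  0.0458] (array([ 0.5416, -0.0703]), np.float64(0.04408600221695545)) [249 162] [386 259]
[ 0.5425 -0.0705  0.0911] [array([ 1.1,  0.2, -0.9]), np.float64(0.3), 'j6 -16.1']
```

View pics/w6.png

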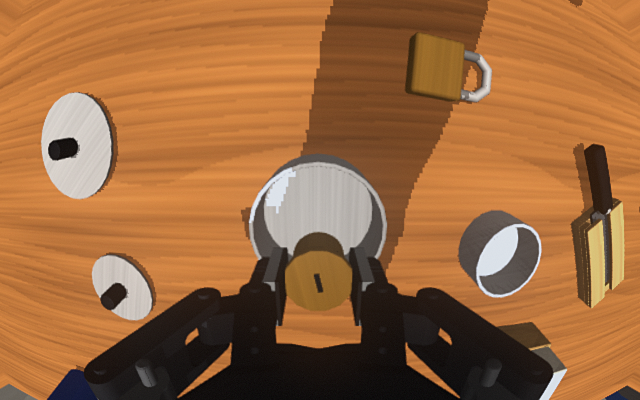

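The tin is centred under the held cylinder (318,215). I lower, release with a small opening and retreat.

```bash
python3 -m creep '[[0,0,0.01,0,0,0],[0,0,0.025,0,0,0],[0,0,0.042,0,0,0],[0,0,0.056,0,0,0],[0,0,0.066,0,0,0],[0,0,0.072,0,0,0],[0,0,0.0745,0,0,0],[0,0,0.0745,0,0,0]]'
```

```text
clock: 20.0
tcp_pos: [0.5424, -0.0703, 0.0167]
orientation: [0.0, -0.003, 1.0, -0.0]
wrist_force: [0.2, 0.8, -1.0]
finger_gap: 0.0311
```

```bash
python3 -m creep '[[0,0,0.0004,0,0,0],[0,0,0.0008,0,0,0],[0,0,0.0012,0,0,0],[0,0,0.0014,0,0,0],[0,0,0.0014,0,0,0],[0,0,0.0014,0,0,0],[0,0,0.0014,0,0,0],[0,0,0.0014,0,0,0]]'; python3 -m creep '[[0,0,0,0,0,0],[0,0,0,0,0,0],[0,0,0,0,0,0],[0,0,0,0,0,0],[0,0,-0.002,0,0,0],[0,0,-0.008,0,0,0],[0,0,-0.018,0,0,0],[0,0,-0.03,0,0,0]]' 0.044;  python3 -m creep '[[0,0,-0.02,0,0,0],[0,0,-0.05,0,0,0],[0,0,-0.075,0,0,0],[0,0,-0.09,0,0,0],[0,0,-0.1,0,0,0],[0,0,-0.1,0,0,0],[0,0,-0.1,0,0,0],[0,0,-0.1,0,0,0]]'; python3 - <<'E'
from h import *
np.set_printoptions(precision=4,suppress=True)
p,im,d=shot("wrist"); cv2.imwrite("pics/w7.png",im)
import pickle; pickle.dump((p,im,d),open("pics/w7.p","wb"))
hsv=cv2.cvtColor(im,cv2.COLOR_BGR2HSV).astype(int)
vv,uu=np.mgrid[0:400,0:640]; uv=np.c_[uu.ravel(),vv.ravel()]
r=ray(p,uv,True); fwd=rot(p['orientation']).apply([0,0,-1]); X=p['position']+r*(d.ravel()/(r@fwd))[:,None]
br=(np.hypot(X[:,0]-.541,X[:,1]+.07)<.046)&(X[:,2]<.05)&(hsv[...,1].ravel()>80)
print("brass",br.sum(),np.median(X[br],0),np.percentile(X[br,2],[5,95]))
for nm,c,z0,R0 in(("tinL",(.541,-.07),.038,.06),("tinS",(.5736,.0876),.033,.05)):
    k=(np.hypot(X[:,0]-c[0],X[:,1]-c[1])<R0)&(X[:,2]>z0)&(X[:,2]<z0+.014)&(hsv[...,1].ravel()<70); print(nm,k.sum(),circ(X[k,:2]) if k.sum() else 0)
print(env.get_state()['tcp_pos'],rel([.4795,-.2948,.13]))
E
```

```text
clock: 20.8
tcp_pos: [0.5425, -0.0705, 0.016]
orientation: [0.001, -0.002, 1.0, -0.0]
wrist_force: [-1.0, 0.5, 6.2]
finger_gap: 0.0309
clock: 21.6
tcp_pos: [0.542, -0.0703, 0.0461]
orientation: [-0.0, -0.002, 1.0, -0.0]
wrist_force: [0.1, -0.7, 0.2]
finger_gap: 0.0437
clock: 22.4
tcp_pos: [0.5413, -0.0702, 0.1443]
orientation: [-0.001, -0.002, 1.0, 0.0]
wrist_force: [-0.2, 0.7, 0.7]
finger_gap: 0.044
brass 1359 [ 0.5408 -0.0697  0.0312] [-0.0014  0.0325]
tinL 1463 (array([ 0.5415, -0.0703]), np.float64(0.04394996378971716))
tinS 688 (array([0.5735, 0.0873]), np.float64(0.03225357711891427))
[ 0.5413 -0.0702  0.1442] [array([  62.9, -224.3,   14.2])]
```

The cylinder stands upright at the tin's centre (top at z≈32 mm). Next is the large lid.

```bash
python3 -m creep '[[0.005,-0.018,0,0,0,0],[0.015,-0.054,0.004,0,0,0],[0.026,-0.094,0.008,0,0,0],[0.038,-0.135,0.014,0,0,0],[0.049,-0.175,0.014,0,0,0],[0.058,-0.206,0.014,0,0,0],[0.062,-0.22,0.014,0,0,0],[0.063,-0.2243,0.014,0,0,0]]' 0.05; python3 -m creep '[[0,0,0,0,0,0],[0,0,0,0,0,0],[0,0,0,0,0,0],[0,0,0,0,0,0],[0,0,0,0,0,0],[0,0,0,0,0,0],[0,0,0,0,0,0],[0,0,0,0,0,0]]'; cat >> h.py <<'E'
def wcloud():
    p,im,d=shot("wrist"); vv,uu=np.mgrid[0:400,0:640]; uv=np.c_[uu.ravel(),vv.ravel()]
    r=ray(p,uv,True); fwd=rot(p['orientation']).apply([0,0,-1])
    return p,im,uv,p['position']+r*(d.ravel()/(r@fwd))[:,None],cv2.cvtColor(im,cv2.COLOR_BGR2HSV).reshape(-1,3).astype(int)
def lid(c,R):
    p,im,uv,X,hs=wcloud(); q=np.hypot(X[:,0]-c[0],X[:,1]-c[1])
    k=(q<R+.02)&(X[:,2]>.006)&(X[:,2]<.015)&(hs[:,1]<60)&(hs[:,2]>70)
    m=k.reshape(400,640); b=np.concatenate(blobs(m,100)[:1]); h=cv2.convexHull(b.astype(np.int32))[:,0]
    P=onz(p,h,.010,True)[:,:2]; print("disc",k.sum(),circ(P),"z",np.median(X[k,2]))
    kn=(q<.03)&(X[:,2]>.033)&(X[:,2]<.042); print("knob top",kn.sum(),X[kn].min(0),X[kn].max(0),X[kn].mean(0))
    return im
E
python3 - <<'E'
from h import *
np.set_printoptions(precision=4,suppress=True)
im=lid((.4795,-.2948),.05); cv2.imwrite("pics/w8.png",im); print(env.get_state()['tcp_pos'])
E
```

```text
clock: 23.25
tcp_pos: [0.4794, -0.296, 0.1305]
orientation: [-0.0, -0.001, 1.0, 0.0]
wrist_force: [-0.2, 0.5, 0.4]
finger_gap: 0.0504
clock: 24.05
tcp_pos: [0.4802, -0.2949, 0.1313]
orientation: [0.0, -0.003, 1.0, -0.0]
wrist_force: [0.1, -0.6, 0.2]
finger_gap: 0.0497
disc 8832 (array([ 0.4782, -0.2952]), np.float64(0.04907432172287105)) z 0.00840900112597176
knob top 329 [ 0.4698 -0.3042  0.0331] [ 0.4869 -0.2872  0.0362] [ 0.4784 -0.2952  0.0343]
[ 0.4802 -0.295   0.1313]
```

```bash
python3 -m creep '[[0.0017,0,0.012,0,0,0],[0.0017,0,0.035,0,0,0],[0.0017,0,0.06,0,0,0],[0.0017,0,0.082,0,0,0],[0.0017,0,0.1,0,0,0],[0.0017,0,0.111,0,0,0],[0.0017,0,0.1165,0,0,0],[0.0017,0,0.1165,0,0,0]]'; python3 -m creep '[[0,0,0,0,0,0],[0,0,0,0,0,0],[0,0,0,0,0,0],[0,0,0,0,0,0],[0,0,0,0,0,0],[0,0,0,0,0,0],[0,0,0,0,0,0],[0,0,0,0,0,0]]' 0.0 80; python3 -m creep '[[0,0,-0.004,0,0,0],[0,0,-0.012,0,0,0],[0,0,-0.03,0,0,0],[0,0,-0.05,0,0,0],[0,0,-0.065,0,0,0],[0,0,-0.075,0,0,0],[0,0,-0.08,0,0,0],[0,0,-0.08,0,0,0]]'; python3 - <<'E'
from h import *
np.set_printoptions(precision=4,suppress=True)
s=env.get_state()
p,im,d=shot("scene"); cv2.imwrite("pics/s9.png",cv2.resize(im[110:250,110:320],None,fx=3,fy=3))
vv,uu=np.mgrid[0:400,0:640]; X=p['position']+ray(p,np.c_[uu.ravel(),vv.ravel()])*d.ravel()[:,None]
hs=cv2.cvtColor(im,cv2.COLOR_BGR2HSV).reshape(-1,3)
k=(np.hypot(X[:,0]-.478,X[:,1]+.2955)<.048)&(X[:,2]>.06)&(X[:,2]<.11)&(hs[:,1]<60)&(hs[:,2]>110)
A=np.c_[X[k,:2]-[.478,-.2955],np.ones(k.sum())]; f=np.linalg.lstsq(A,X[k,2],rcond=None)[0]; print("disc plane n,slopes deg,z",k.sum(),np.degrees(f[:2]),f[2])
print(s['tcp_pos'],s['ft_torque'],s['wrist_force'],rel([.5415,-.0703,.094],90))
E
```

```text
clock: 24.9
tcp_pos: [0.4781, -0.2947, 0.0141]
orientation: [-0.0, -0.002, 1.0, 0.0]
wrist_force: [0.8, -0.7, 0.7]
finger_gap: 0.0498
clock: 25.7
tcp_pos: [0.4792, -0.2956, 0.0161]
orientation: [0.001, -0.002, 1.0, -0.001]
wrist_force: [-0.6, 0.3, 5.7]
finger_gap: 0.015
clock: 26.5
tcp_pos: [0.4787, -0.2952, 0.0954]
orientation: [0.0, -0.002, 1.0, -0.0]
wrist_force: [0.0, -0.1, -0.7]
finger_gap: 0.0149
disc plane n,slopes deg,z 510 [0.0386 0.0893] 0.08944651236276419
[ 0.4787 -0.2952  0.0954] [-0.0181  0.0307  0.0169] [ 0.0468 -0.0682 -0.653 ] [array([-64.2, 224.3,   0.6]), np.float64(0.3), 'j6 -40.1']
```

View pics/s9.png

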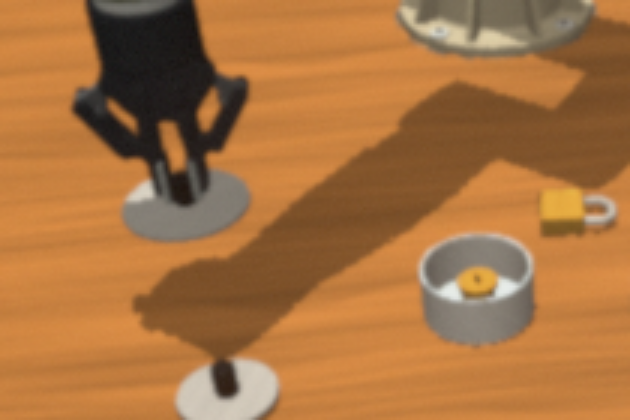

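The scene crop shows the large lid hanging level at (185,205) and the cylinder in the tin at (477,283). I carry the lid over the tin.

```bash
python3 -m creep '[[-0.004,0.014,0,0,0,0],[-0.013,0.046,0,0,0,0],[-0.025,0.087,0,0,0,0],[-0.038,0.132,0,0,0,0],[-0.05,0.174,0,0,0,0],[-0.058,0.205,0,0,0,0],[-0.063,0.22,0,0,0,0],[-0.0643,0.2243,0,0,0,0]]'; python3 -m creep '[[0,0,0,0,0,0],[0,0,0,0,0,0],[0,0,0.005,0,0,0],[0,0,0.01,0,0,0],[0,0,0.015,0,0,0],[0,0,0.02,0,0,0],[0,0,0.02,0,0,0],[0,0,0.02,0,0,0]]'; python3 - <<'E'
from h import *
print(rel([.5417,-.0703,.055]),env.get_state()['tcp_pos'])
E
```

```text
clock: 27.35
tcp_pos: [0.5414, -0.0682, 0.0941]
orientation: [-0.001, -0.004, 1.0, 0.0]
wrist_force: [0.5, -0.2, -1.5]
finger_gap: 0.0149
clock: 28.15
tcp_pos: [0.5415, -0.0704, 0.0745]
orientation: [-0.0, -0.002, 1.0, 0.0]
wrist_force: [0.6, 0.3, -1.2]
finger_gap: 0.0153
[array([-0.2,  0.1, 19.5])] [ 0.54146617 -0.07040293  0.07452947]
```

```bash
python3 -m creep '[[0,0,0.003,0,0,0],[0,0,0.006,0,0,0],[0,0,0.009,0,0,0],[0,0,0.012,0,0,0],[0,0,0.014,0,0,0],[0,0,0.016,0,0,0],[0,0,0.0175,0,0,0],[0,0,0.0175,0,0,0]]'; python3 -m creep '[[0,0,0.0003,0,0,0],[0,0,0.0006,0,0,0],[0,0,0.0009,0,0,0],[0,0,0.0012,0,0,0],[0,0,0.0015,0,0,0],[0,0,0.0015,0,0,0],[0,0,0.0015,0,0,0],[0,0,0.0015,0,0,0]]'
```

```text
clock: 28.95
tcp_pos: [0.5415, -0.0703, 0.057]
orientation: [-0.0, -0.002, 1.0, 0.0]
wrist_force: [0.4, 0.4, -1.1]
finger_gap: 0.0151
clock: 29.75
tcp_pos: [0.5417, -0.0704, 0.0558]
orientation: [0.0, -0.002, 1.0, -0.0]
wrist_force: [-0.1, 0.5, -1.2]
finger_gap: 0.0148
```

```bash
python3 -m creep '[[0,0,0.0003,0,0,0],[0,0,0.0006,0,0,0],[0,0,0.0008,0,0,0],[0,0,0.001,0,0,0],[0,0,0.001,0,0,0],[0,0,0.001,0,0,0],[0,0,0.001,0,0,0],[0,0,0.001,0,0,0]]'
```

```text
clock: 30.55
tcp_pos: [0.5417, -0.0704, 0.0551]
orientation: [0.0, -0.003, 1.0, -0.0]
wrist_force: [-1.8, 0.9, 5.3]
finger_gap: 0.0152
```

Contact at the seated height. I release and check.

```bash
python3 -m creep '[[0,0,0,0,0,0],[0,0,0,0,0,0],[0,0,0,0,0,0],[0,0,0,0,0,0],[0,0,0,0,0,0],[0,0,-0.004,0,0,0],[0,0,-0.012,0,0,0],[0,0,-0.022,0,0,0]]' 0.045; python3 -m creep '[[0,0,-0.02,0,0,0],[0,0,-0.045,0,0,0],[0,0,-0.06,0,0,0],[0,0,-0.07,0,0,0],[0,0,-0.075,0,0,0],[0,0,-0.075,0,0,0],[0,0,-0.075,0,0,0],[0,0,-0.075,0,0,0]]'; python3 - <<'E'
from h import *
np.set_printoptions(precision=4,suppress=True)
p,im,uv,X,hs=wcloud(); cv2.imwrite("pics/w10.png",im)
k=(np.hypot(X[:,0]-.5415,X[:,1]+.0703)<.055)&(X[:,2]>.04)&(X[:,2]<.06)&(hs[:,1]<60)&(hs[:,2]>60)
c=X[k].mean(0); f=np.linalg.lstsq(np.c_[X[k,:2]-[.5415,-.0703],np.ones(k.sum())],X[k,2],rcond=None)[0]; print(k.sum(),"slopes deg",np.degrees(f[:2]),"disc top z",f[2])
print(env.get_state()['tcp_pos'],rel([.6222,-.2665,.13]))
E
```

```text
clock: 31.35
tcp_pos: [0.5415, -0.0703, 0.0774]
orientation: [-0.0, -0.002, 1.0, 0.0]
wrist_force: [-0.2, 0.6, -0.2]
finger_gap: 0.0447
clock: 32.15
tcp_pos: [0.541, -0.0702, 0.1508]
orientation: [-0.001, -0.002, 1.0, 0.0]
wrist_force: [-0.2, -0.2, -0.3]
finger_gap: 0.0446
10016 slopes deg [ 0.0494 -0.0372] disc top z 0.047408848100669664
[ 0.5411 -0.0702  0.1509] [array([ -80.2, -196.7,   20.6])]
```

The large lid is seated and level: disc top 47.4 mm against 49 nominal, the same −1.6 mm bias as its on-bench reading. Next is the small lid.

```bash
python3 -m creep '[[-0.006,-0.014,0,0,0,0],[-0.018,-0.045,0.004,0,0,0],[-0.033,-0.08,0.01,0,0,0],[-0.048,-0.117,0.015,0,0,0],[-0.062,-0.152,0.02,0,0,0],[-0.073,-0.18,0.02,0,0,0],[-0.079,-0.194,0.02,0,0,0],[-0.08,-0.1967,0.02,0,0,0]]' 0.05; python3 -m creep '[[0,0,0,0,0,0],[0,0,0,0,0,0],[0,0,0,0,0,0],[0,0,0,0,0,0],[0,0,0,0,0,0],[0,0,0,0,0,0],[0,0,0,0,0,0],[0,0,0,0,0,0]]'; python3 - <<'E'
from h import *
np.set_printoptions(precision=4,suppress=True)
im=lid((.6222,-.2665),.038); cv2.imwrite("pics/w11.png",im); print(env.get_state()['tcp_pos'])
E
```

```text
clock: 33.0
tcp_pos: [0.6229, -0.2699, 0.1306]
orientation: [-0.0, -0.001, 1.0, -0.0]
wrist_force: [-0.0, 0.6, -0.3]
finger_gap: 0.0501
clock: 33.8
tcp_pos: [0.6227, -0.2666, 0.1319]
orientation: [0.0, -0.003, 1.0, -0.0]
wrist_force: [-1.1, 0.4, 0.1]
finger_gap: 0.0501
disc 4873 (array([ 0.6216, -0.2676]), np.float64(0.0372173951526522)) z 0.008397280724592615
knob top 328 [ 0.6138 -0.2758  0.0331] [ 0.6303 -0.2596  0.0363] [ 0.622  -0.2676  0.0344]
[ 0.6226 -0.2666  0.1318]
```

```bash
python3 -m creep '[[0.0006,-0.001,0.012,0,0,0],[0.0006,-0.001,0.035,0,0,0],[0.0006,-0.001,0.06,0,0,0],[0.0006,-0.001,0.082,0,0,0],[0.0006,-0.001,0.1,0,0,0],[0.0006,-0.001,0.111,0,0,0],[0.0006,-0.001,0.117,0,0,0],[0.0006,-0.001,0.117,0,0,0]]'; python3 -m creep '[[0,0,0,0,0,0],[0,0,0,0,0,0],[0,0,0,0,0,0],[0,0,0,0,0,0],[0,0,0,0,0,0],[0,0,0,0,0,0],[0,0,0,0,0,0],[0,0,0,0,0,0]]' 0.0 80; python3 -m creep '[[0,0,-0.004,0,0,0],[0,0,-0.012,0,0,0],[0,0,-0.03,0,0,0],[0,0,-0.055,0,0,0],[0,0,-0.08,0,0,0],[0,0,-0.1,0,0,0],[0,0,-0.11,0,0,0],[0,0,-0.11,0,0,0]]'; python3 - <<'E'
from h import *
np.set_printoptions(precision=4,suppress=True)
s=env.get_state()
p,im,d=shot("scene")
vv,uu=np.mgrid[0:400,0:640]; X=p['position']+ray(p,np.c_[uu.ravel(),vv.ravel()])*d.ravel()[:,None]
hs=cv2.cvtColor(im,cv2.COLOR_BGR2HSV).reshape(-1,3)
k=(np.hypot(X[:,0]-.622,X[:,1]+.2675)<.036)&(X[:,2]>.09)&(X[:,2]<.135)&(hs[:,1]<60)&(hs[:,2]>110)
f=np.linalg.lstsq(np.c_[X[k,:2]-[.622,-.2675],np.ones(k.sum())],X[k,2],rcond=None)[0]; print(k.sum(),np.degrees(f[:2]),f[2])
print(s['tcp_pos'],rel([.5737,.0874,.125]))
E
```

```text
clock: 34.65
tcp_pos: [0.6216, -0.2675, 0.0139]
orientation: [-0.001, -0.002, 1.0, 0.0]
wrist_force: [-0.6, 0.0, 0.2]
finger_gap: 0.0498
clock: 35.45
tcp_pos: [0.6229, -0.2681, 0.0163]
orientation: [0.001, -0.003, 1.0, -0.001]
wrist_force: [-0.7, 0.6, 5.3]
finger_gap: 0.0148
clock: 36.25
tcp_pos: [0.6229, -0.2681, 0.1266]
orientation: [0.001, -0.002, 1.0, -0.001]
wrist_force: [-0.2, 0.8, -0.9]
finger_gap: 0.0155
349 [0.0504 0.1872] 0.12057207927758096
[ 0.6229 -0.2681  0.1266] [array([ 46.8, 355.4,  -0.1])]
```

```bash
python3 -m creep '[[0.002,0.014,0,0,0,0],[0.006,0.045,0,0,0,0],[0.011,0.083,0,0,0,0],[0.016,0.123,0,0,0,0],[0.021,0.163,0,0,0,0],[0.026,0.203,0,0,0,0],[0.031,0.24,0,0,0,0],[0.035,0.27,0,0,0,0]]'; python3 -m creep '[[0.004,0.03,0,0,0,0],[0.007,0.055,0,0,0,0],[0.009,0.072,0,0,0,0],[0.0107,0.082,0,0,0,0],[0.0111,0.0854,0.003,0,0,0],[0.0111,0.0854,0.01,0,0,0],[0.0111,0.0854,0.016,0,0,0],[0.0111,0.0854,0.018,0,0,0]]'; python3 -m creep '[[0,0,0.005,0,0,0],[0,0,0.015,0,0,0],[0,0,0.025,0,0,0],[0,0,0.034,0,0,0],[0,0,0.038,0,0,0],[0,0,0.04,0,0,0],[0,0,0.04,0,0,0],[0,0,0.04,0,0,0]]'; python3 - <<'E'
from h import *
np.set_printoptions(precision=4,suppress=True)
print(rel([.5744,.0874,.048]),env.get_state()['tcp_pos'])
p,im,uv,X,hs=wcloud(); cv2.imwrite("pics/w12.png",im)
k=(np.hypot(X[:,0]-.5735,X[:,1]-.0874)<.05)&(X[:,2]>.015)&(X[:,2]<.042)&(hs[:,1]<70); print("tin pts",k.sum(),X[k].min(0),X[k].max(0))
E
```

```text
clock: 37.1
tcp_pos: [0.5833, 0.0053, 0.1232]
orientation: [-0.002, -0.003, 1.0, 0.0]
wrist_force: [0.5, -0.3, -1.0]
finger_gap: 0.0148
clock: 37.9
tcp_pos: [0.5736, 0.0865, 0.1054]
orientation: [-0.001, -0.002, 1.0, -0.0]
wrist_force: [-0.3, 0.2, -0.7]
finger_gap: 0.0149
clock: 38.7
tcp_pos: [0.5745, 0.0876, 0.0671]
orientation: [0.0, -0.003, 1.0, -0.0]
wrist_force: [0.3, -0.4, -0.4]
finger_gap: 0.0148
[array([ 0.1, -0.2, 19.1])] [0.5745 0.0876 0.0671]
tin pts 517 [0.5397 0.0615 0.0152] [0.5535 0.1143 0.0376]
```

View pics/w12.png

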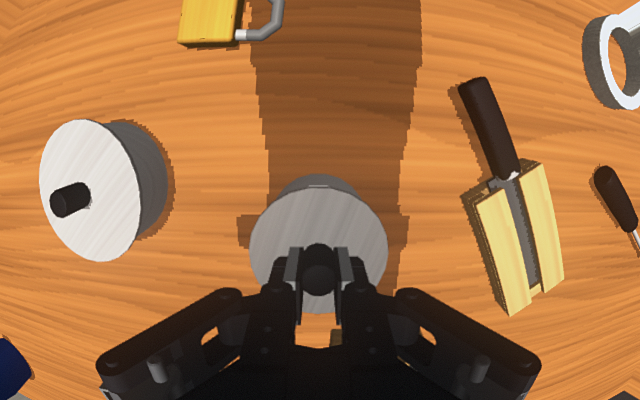

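The view shows the small lid (318,245) centred over the small tin, the large lid seated (90,190), and the file home in the holder. I lower gently.

```bash
python3 -m creep '[[0,0,0.003,0,0,0],[0,0,0.006,0,0,0],[0,0,0.009,0,0,0],[0,0,0.012,0,0,0],[0,0,0.014,0,0,0],[0,0,0.016,0,0,0],[0,0,0.017,0,0,0],[0,0,0.017,0,0,0]]'; python3 -m creep '[[0,0,0.0003,0,0,0],[0,0,0.0006,0,0,0],[0,0,0.0009,0,0,0],[0,0,0.0012,0,0,0],[0,0,0.0014,0,0,0],[0,0,0.0014,0,0,0],[0,0,0.0014,0,0,0],[0,0,0.0014,0,0,0]]'
```

```text
clock: 39.55
tcp_pos: [0.5741, 0.0875, 0.0496]
orientation: [-0.0, -0.002, 1.0, -0.0]
wrist_force: [0.6, -0.4, -2.4]
finger_gap: 0.0152
clock: 40.35
tcp_pos: [0.5742, 0.0875, 0.0484]
orientation: [0.0, -0.002, 1.0, -0.0]
wrist_force: [0.6, 1.0, -0.4]
finger_gap: 0.0151
```

```bash
python3 -m creep '[[0,0,0.0003,0,0,0],[0,0,0.0005,0,0,0],[0,0,0.0007,0,0,0],[0,0,0.0009,0,0,0],[0,0,0.0009,0,0,0],[0,0,0.0009,0,0,0],[0,0,0.0009,0,0,0],[0,0,0.0009,0,0,0]]'
```

```text
clock: 41.15
tcp_pos: [0.5742, 0.0875, 0.0483]
orientation: [0.0, -0.003, 1.0, -0.0]
wrist_force: [-3.3, 0.1, 5.7]
finger_gap: 0.0151
```

```bash
python3 -m creep '[[0,0,0,0,0,0],[0,0,0,0,0,0],[0,0,0,0,0,0],[0,0,0,0,0,0],[0,0,0,0,0,0],[0,0,-0.004,0,0,0],[0,0,-0.012,0,0,0],[0,0,-0.022,0,0,0]]' 0.045; python3 -m creep '[[0,0,-0.02,0,0,0],[0,0,-0.05,0,0,0],[0,0,-0.08,0,0,0],[0,0,-0.11,0,0,0],[0,0,-0.13,0,0,0],[0,0,-0.14,0,0,0],[0,0,-0.14,0,0,0],[0,0,-0.14,0,0,0]]'; python3 - <<'E'
from h import *
np.set_printoptions(precision=4,suppress=True)
p,im,uv,X,hs=wcloud(); cv2.imwrite("pics/w13.png",im)
for nm,c,R0,z in(("S",(.5737,.0874),.042,.042),("L",(.5415,-.0703),.055,.049)):
    k=(np.hypot(X[:,0]-c[0],X[:,1]-c[1])<R0)&(abs(X[:,2]-z)<.008)&(hs[:,1]<60)&(hs[:,2]>60)
    f=np.linalg.lstsq(np.c_[X[k,:2]-c,np.ones(k.sum())],X[k,2],rcond=None)[0]; print(nm,k.sum(),"slopes deg",np.degrees(f[:2]),"disc top z",f[2],X[k].mean(0)[:2])
c=np.array([.5868,.2487]); a=np.radians(30.3); u=np.array([np.cos(a),np.sin(a)]); n=np.array([-u[1],u[0]]); c=c+u*.0008-n*.0003
L=np.c_[(X[:,:2]-c)@u,(X[:,:2]-c)@n,X[:,2]]*1000
b=(L[:,0]>-160)&(L[:,0]<-54)&(abs(L[:,1])<13)&(L[:,2]>24)&(L[:,2]<40)&(hs[:,2]<90)
q=L[b]; print("handle x",q[:,0].min(),q[:,0].max(),"y",np.percentile(q[:,1],[2,98]),"z front/back",np.median(q[q[:,0]<-105,2]),np.median(q[q[:,0]>-80,2]))
s=env.get_state(); print(s['tcp_pos'],s['clock'],s['wrist_force'])
_,im2,_=shot("scene"); cv2.imwrite("pics/fin.png",np.vstack([cv2.resize(im2[130:270,130:500],None,fx=2,fy=2),cv2.resize(im,(740,310),interpolation=cv2.INTER_AREA)]))
E
```

```text
clock: 41.95
tcp_pos: [0.574, 0.0875, 0.0701]
orientation: [-0.0, -0.002, 1.0, -0.0]
wrist_force: [-0.6, -0.0, -0.4]
finger_gap: 0.0452
clock: 42.75
tcp_pos: [0.5738, 0.0875, 0.2089]
orientation: [-0.0, -0.002, 1.0, -0.0]
wrist_force: [0.2, 0.1, -0.2]
finger_gap: 0.045
S 3685 slopes deg [ 0.0311 -0.0624] disc top z 0.040408033409517694 [0.5723 0.088 ]
L 5393 slopes deg [ 0.0662 -0.1357] disc top z 0.04748978483937205 [ 0.5403 -0.0661]
handle x -131.82741106033035 -57.20940435512673 y [-6.7031  9.8301] z front/back 30.017886258475567 29.981080672496635
[0.5735 0.0875 0.2083] 42.8 [-0.2294 -0.3867 -1.3065]
```

View pics/fin.png

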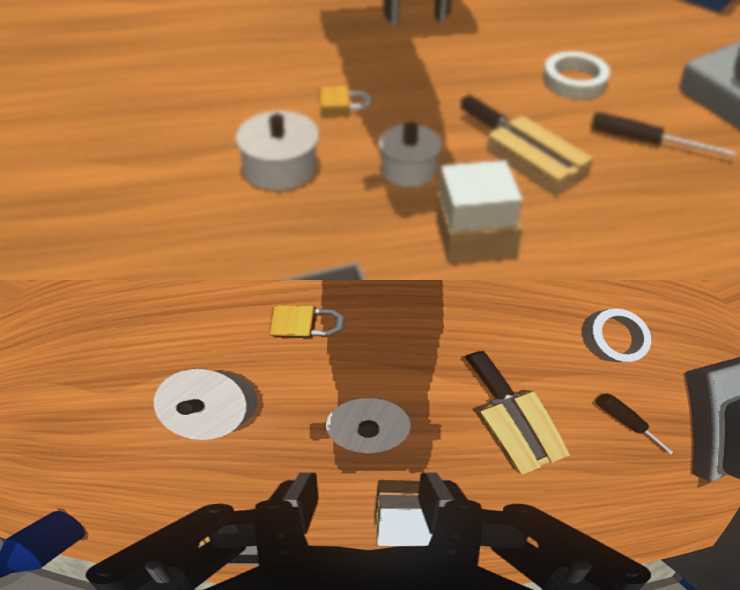

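Everything checks out: both lids are seated and level, and the file is home with its handle end at −131.8 mm against −132.5 nominal. Handing in.

```bash
python3 -c "
from workcell import env
print(env.hand_in())"
```

```text
the job is handed in; nothing more can be done
None
```

The bench is cleared and the job is handed in at about 43 s of the 72 s allowed. I did it in this order:

1. **File:** I slid it blade first into the holder until it touched the end wall at about 5.5 N, lowered it to the slot floor and let go.
2. **Cylinder:** I stood it in the large tin.
3. **Lids:** I set the large lid on the large tin, then the small lid on the small tin. Each made contact at only about 6 N.

**Last checks:**
- **File:** its handle end is at holder x = −131.8 mm, against −132.5 when fully home, and the handle is level.
- **Cylinder:** before the lid went on, it stood upright at the tin's centre.
- **Lids:** both are level to within 0.15°. Their disc tops read 47.5 and 40.4 mm, against 49 and 42 nominal. That is the same −1.6 mm camera offset I saw with the lids lying on the bench, so I take both as fully seated.
- **Rest of the bench:** in the last picture, the padlock, screwdriver, tape and cartons looked undisturbed. I judged this by eye and did not measure it. The gripper was open and clear of everything.

Two measuring scripts stopped with errors when they found no points to measure; I measured again from the wrist camera. The jaws also came down about 4 mm off the cylinder's measured centre, because I had worked out the shift before the arm settled. Closing the jaws centred the grip.

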